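Switch the capacitor feeder to the empty tray

TASK

One tray of the capacitor feeder is full. With the fingertips, press down the raised end of the seesaw gate by its tab until the gate has rocked right over to its stop and leads to the empty tray; then push the shutter's upright tab all the way towards the empty tray so that the three waiting capacitors run down into it. Do not touch the capacitors, let none go down the chute to the full tray, leave the other things on the bench where they are, and finish with the gripper clear.

Things in the scene. Friction and masses are not known exactly. Their poses are not given: they have to be found in the camera images.
- feeder: Fixed metal stand 130 x 580 x 228 mm high. Origin: centre of its underside; +x away from the robot (within 0.3 rad), +y along it from full to empty tray. Mid: upright magazine (x -28..31, y +-19, z 150..228 mm) with three capacitors one on another; below it the seesaw gate, a trough 200 mm long (y), 52 wide, pivot 110 mm up. Chutes lead to trays at y +-170..283 mm, walls to 83 mm.
- gate (a joint): Tilt of the seesaw gate, rad. -0.38: against one stop, leading to the full tray, its empty-side end raised (so it starts); 0: level; +0.38: against the other stop, leading to the empty tray. A ball weight above the pivot, on the far side, makes it fall to whichever side it leans. About 0.3 N on the raised tab moves it.
- gate_tab_empty (a point): Centre of the top of the flat tab at the gate's empty-tray end, raised at the start, to be pressed down. The tab, 46 x 26 x 5 mm (x, y, z), sticks out towards the robot; with the gate level this point is 56 mm to -x, 85 mm to +y of the pivot. 144 mm above the table at the start, 81 mm when fully over; axes tilt with the gate. Nothing but the base plate (8 mm thick, x +-65 mm) lies below.
- gate_tab_full (a point): The same point on the like tab at the gate's full-tray end (85 mm to -y of the pivot); low at the start, raised when the gate is over.
- shutter (a joint): Travel of the shutter, m: 0 closed, under the magazine; 0.045 fully open. It slides in the feeder's +y, towards the empty tray, with about 1.5 N of friction, and stays where it is left. The capacitors drop on to the gate once it is open by about 20 to 35 mm.
- shutter_tab (a point): Middle of the top edge of the shutter's upright tab, a steel plate 24 x 8 x 40 mm (x, y, z in the feeder's frame), 96 mm to the robot's side of the magazine's centre; top 188 mm, foot 148 mm above the table. Push its broad face on the full-tray side, towards +y. Moves with the shutter.
- empty_tray (a point): Centre of the sloping floor of the empty tray (226 mm to +y of the feeder's origin), 20 mm above the table. The tray is 80 x 107 mm inside (x, y); its floor falls 0.12 rad to +y.
- full_tray (a point): The same point in the full tray (226 mm to -y), which holds seven like capacitors that cannot move.
- cap1: The lowest of the three waiting capacitors at the start: a black can 25 mm in diameter and 40 mm long with bare metal ends, about 30 g, smooth and slippery, lying with its axis along the feeder's x. Origin: its centre.
- cap2: The middle of the three waiting capacitors at the start: a black can 25 mm in diameter and 40 mm long with bare metal ends, about 30 g, smooth and slippery, lying with its axis along the feeder's x. Origin: its centre.
- cap3: The top of the three waiting capacitors at the start: a black can 25 mm in diameter and 40 mm long with bare metal ends, about 30 g, smooth and slippery, lying with its axis along the feeder's x. Origin: its centre.
- reel: Solder reel standing on end, 56 mm across, 40 mm high, in front of the empty tray. A bystander: leave alone. Origin: the underside of its middle.
- multimeter: Yellow multimeter lying flat, 150 x 75 x 38 mm. A bystander: leave alone. Origin: the underside of its middle.
- board: Green circuit board, 100 x 75 mm, 15 mm high with its parts, in front of the feeder. A bystander: leave alone. Origin: the underside of its middle.
- phone: Black phone lying flat, 150 x 72 x 9 mm. A bystander: leave alone. Origin: the underside of its middle.
- tweezers: Steel tweezers lying flat in front of the feeder, 115 mm long, 10 mm high. A bystander: leave alone. Origin: the underside of its middle.
- flux_jar: Small amber jar with a black lid, 48 mm across, 45 mm high, in front of the full tray. A bystander: leave alone. Origin: the underside of its middle.
There are look-alikes about, which are no part of the job. What is shaped like the cap3 but green or turquoise is not meant.

How it is judged:
On the way, in this order (a step that is already met when the one before it is completed fails the run):
1. the gate is rocked over to the empty tray (past 0.3 rad) while the shutter is still closed (under 12 mm) (value of joint gate above 0.3 rad and value of joint shutter below 0.012 m), for 0.2 s.
2. the shutter is pushed open (more than 30 mm) (value of joint shutter above 0.03 m), for 0.1 s.
At the end, for the whole second after the job is handed in: All three capacitors lie at rest (under 0.03 m/s) in the empty tray (centres within 45 mm in x, 58 mm in y of its centre, less than 55 mm above its floor), the gate leans to the empty tray (over 0.3 rad) and the shutter is open (over 30 mm) (value of joint gate above 0.3 rad and value of joint shutter above 0.03 m and x of cap1 in the frame of empty_tray between -0.045 and 0.045 m and y of cap1 in the frame of empty_tray between -0.058 and 0.058 m and z of each of cap1, cap2, cap3 in the frame of empty_tray below 0.055 m and linear speed of each of cap1, cap2, cap3 below 0.03 m/s and x of cap2 in the frame of empty_tray between -0.045 and 0.045 m and y of cap2 in the frame of empty_tray between -0.058 and 0.058 m and x of cap3 in the frame of empty_tray between -0.045 and 0.045 m and y of cap3 in the frame of empty_tray between -0.058 and 0.058 m); the robot touches nothing.
It fails at once if a capacitor goes down the chute to the full tray (y of any of cap1, cap2, cap3 in the frame of feeder below -0.1 m).
It fails at once if a capacitor is touched by the robot (contact force between any of the arm, the fingers and cap1 above 0.5 N or contact force between any of the arm, the fingers and cap2 above 0.5 N or contact force between any of the arm, the fingers and cap3 above 0.5 N).
It fails at once if a capacitor is lifted (height (world z) of any of cap1, cap2, cap3 above 0.235 m).
It fails at once if another thing on the bench is moved more than 20 mm (distance of any of reel, multimeter, board, phone, tweezers, flux_jar from where it was at the start of the episode above 0.02 m).
It also fails if it takes over 38 s, if anything falls off the work surface, if the arm or the gripper's body presses on something with over 40 N, if the wrist force passes 120 N, or if a joint passes its speed limit or range.

ROBOT

A 6-joint arm with a two-finger parallel gripper is mounted at the origin on the work surface. World frame = base frame: x ahead of the robot, y to its left, z up, the work surface at z = 0. Lengths are in m, angles in rad, forces in N, time in s.
With the tool pointing down it reaches from about 0.35 to 0.95 m from the base axis. Payload 17.4 kg.
Tool frame: the origin (TCP) lies at the very end of the fingers, on their centre line; the grasp point (between the pads) lies 19 mm behind it; z points along the fingers, y is the line along which they close (so a half turn about z gives the same grasp; the last joint's range is limited). The gripper opens to 93 mm and grips with 3 to 60 N. Pads are 15 mm wide; open, the fingers measure 128 mm over their backs; the gripper's body (75 mm by 188 mm) begins 65 mm behind the grasp point.
Start: joints at [-1.274, 0.116, 1.442, -0, 1.584, -0.038], TCP at [0.222, -0.638, 0.219] pointing down, gripper open.
Joint ranges: [-2.83, 2.83], [-0.83, 2.19], [0.07, 2.5], [-1.14, 4.28], [0.01, 3], [-2.97, 2.97]. Speed limits (rad/s): [1.89, 1.89, 2.22, 3.14, 3.14, 3.14].

INTERFACE

Orientations are given as a 3x3 rotation matrix whose columns are the frame's x, y, z axes.
In Python, from cell import bot, viewer gives the robot as it stands. The module is installed in compiled form; this text tells all that it offers.
- The arm moves only by the tool move_arm, never from a script. Its argument "plan" is a list of rows, each an object of numbers: "tx", "ty", "tz": the shift along the tool's x, y, z in cm; "ax", "ay", "az": the turn, a rotation vector about the tool's x, y, z in rad. A call has 1 to 20 rows; each row is the pose to reach, as a shift and turn from the pose commanded when the call began, along the tool's axes at that moment; what a row does not reach only later rows make up. A row lasts 1/8 s, in which the tool goes at most 62.5 mm and 10.7 degrees, less where a joint would pass 70% of its speed; a pose out of reach is approached as far as the arm can. A call with a gripper value outside its range is refused whole. "grip" is the finger opening in cm, from 0 to 9.3, set as the call begins (left out, the last holds). The fingers move at their own pace and stop on an object; the grip force is fixed at half the most. Time passes only in rows, so rows that repeat a pose let the fingers close. It gives the time, the measured TCP pose, the force, the opening and the grip force at its end, in the units of the state.
- bot.sense(): the state, without advancing time (a new reading comes with each control period).
- viewer.grab_frame(name): name is "scene" or "top" or "wrist"; returns a dict with "frame" (384x512x3 uint8, red, green, blue), "fx", "fy", "cx", "cy" (pixels), "world_from_camera" (4x4, takes a point from camera to world coordinates). Camera axes: x right, y up, looking along -z (the intrinsics and any distortion apply to the point x, -y, -z); pixel columns grow to the right and rows downward; lengths in m; the calibration is good to about 2 mm. A picture is of the moment at which its call begins. There is no depth.
- bot.job_done(): hands the job in; it is judged then, once.
The state is a dict: "time_s": time; "joint_positions": joint angles; "joint_velocities": joint speeds; "joint_efforts": joint torques, N m; "tool_pos": TCP position; "eef_rot": TCP orientation; "force": force on the tool from outside, world axes, zero at the start; "moment": the same for the moment, N m; "opening": opening from 0.0 (shut) to 1.0 (fully open); "grip_force": force on a finger pad.
Only numpy, scipy, OpenCV 4.12 (cv2) and the standard library are available. Lean on these libraries where they do the work, as an engineer would, in place of code of your own. Each camera call takes 0.05 s, during which the arm holds its last target. There are 200 camera calls.

## Working session

There is one attempt and no reset: what is moved stays moved. The work goes in short steps, Python scripts to look and compute and a tool call to move; the robot and the scene stay as the last step left them, time stands still between calls to the robot, and variables do not carry over. Pictures are saved under pics/ and viewed, at most 10 in all, crops included, and the job is handed in when it is done.

Besides the shell and the picture viewer there is one more tool, called after "Request:" by a JSON object that holds its "op" and its "data", one argument or row to a line. move_arm: Moves the arm, as the interface text tells. Its arguments: {"type":"object","properties":{"plan":{"type":"array"},"grip":{"type":"number"}},"required":["plan"]}

```bash
mkdir -p pics; cat > h.py <<'E'
import numpy as np, cv2, json
from cell import bot, viewer
def snap(name, tag):
    f=viewer.grab_frame(name); cv2.imwrite(f'pics/{tag}.png', cv2.cvtColor(f['frame'],cv2.COLOR_RGB2BGR))
    np.savez(f'pics/{tag}.npz', **{k:np.array(v) for k,v in f.items()}); return f
def load(tag): return np.load(f'pics/{tag}.npz')
def ray(f,u,v):
    T=f['world_from_camera']; d=np.array([(u-f['cx'])/f['fx'],-(v-f['cy'])/f['fy'],-1.])
    return T[:3,3],T[:3,:3]@d
def onz(f,u,v,z):
    o,d=ray(f,u,v); return o+d*(z-o[2])/d[2]
def proj(f,p):
    T=f['world_from_camera']; c=T[:3,:3].T@(np.array(p)-T[:3,3]); return np.array([f['cx']+f['fx']*c[0]/-c[2], f['cy']-f['fy']*c[1]/-c[2]])
def tri(f1,p1,f2,p2):
    o1,d1=ray(f1,*p1);o2,d2=ray(f2,*p2)
    s=np.linalg.lstsq(np.c_[d1,-d2],o2-o1,rcond=None)[0]
    a,b=o1+s[0]*d1,o2+s[1]*d2; return (a+b)/2,np.linalg.norm(a-b)
E
python3 - <<'E'
from h import *
np.set_printoptions(precision=3,suppress=True)
a=snap('scene','s0');b=snap('top','t0')
for f in(a,b):print(f['fx'],f['fy'],f['cx'],f['cy'],f.keys());print(f['world_from_camera'])
s=bot.sense();print(s['time_s'],s['tool_pos'],s['eef_rot'],s['opening'])
E
```

```text
369.34667096785876 369.34667096785876 263.19558870534024 199.0138794633793 dict_keys(['frame', 'fx', 'fy', 'cx', 'cy', 'world_from_camera'])
[[-0.627 -0.577  0.523  1.066]
 [ 0.779 -0.455  0.432  0.413]
 [-0.011  0.678  0.735  0.871]
 [ 0.     0.     0.     1.   ]]
448.88727985660614 448.88727985660614 253.08881361712625 192.40514416119052 dict_keys(['frame', 'fx', 'fy', 'cx', 'cy', 'world_from_camera'])
[[ 0.015  0.99  -0.137  0.397]
 [-1.     0.015 -0.001  0.021]
 [ 0.002  0.137  0.991  1.401]
 [ 0.     0.     0.     1.   ]]
0.1 [ 0.222 -0.637  0.218] [[ 0.944  0.329 -0.   ]
 [ 0.329 -0.944  0.001]
 [ 0.    -0.001 -1.   ]] 1.0019290432310777
```

View pics/s0.png

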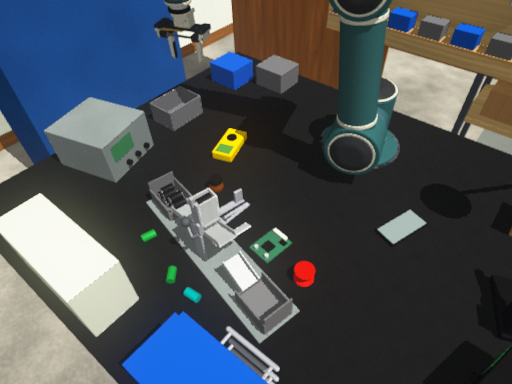

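View pics/t0.png

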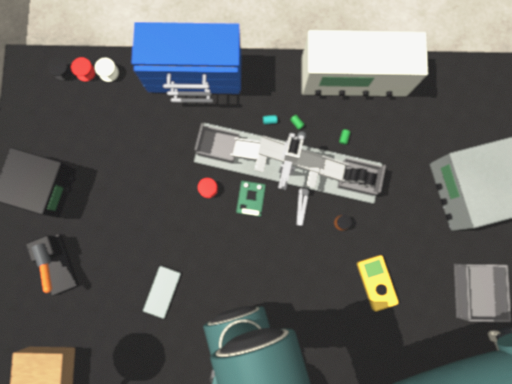

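The scene view shows the feeder from its far side. The full tray is at (170,190), the empty tray at (262,300), the magazine at (205,208) and the loose green/turquoise cans at (148,236), (171,274) and (192,295). In the top view the empty tray is at left (222,142), the full tray at right (360,178), the magazine at (295,145), and the reel, board and jar are in front. Next, an enlarged crop of each.

```bash
python3 - <<'E'
import cv2
a=cv2.imread('pics/t0.png')[105:255,190:390];cv2.imwrite('pics/t0c.png',cv2.resize(a,None,fx=4,fy=4,interpolation=cv2.INTER_CUBIC))
a=cv2.imread('pics/s0.png')[165:345,140:320];cv2.imwrite('pics/s0c.png',cv2.resize(a,None,fx=3.33,fy=3.33,interpolation=cv2.INTER_CUBIC)[:600])
E
```

```text
(no output)
```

View pics/t0c.png

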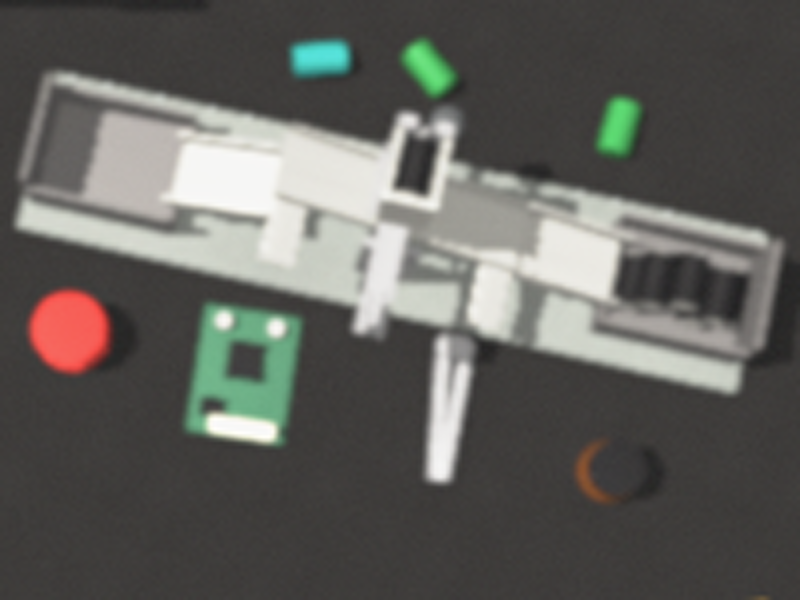

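View pics/s0c.png

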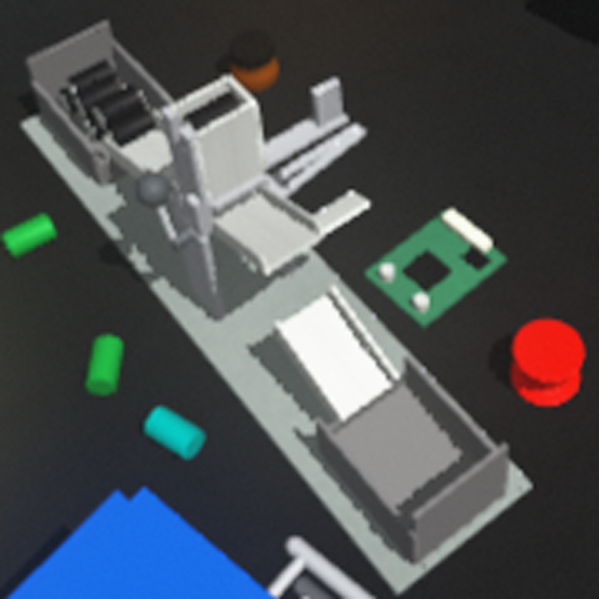

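In the top crop, the things that could be mistaken for what I need are:
- **Empty-side gate tab:** (282,235), raised and on the empty side. This is the one to press.
- **Full-side gate tab:** (492,300), low. Not the target.
- **Shutter arm and upright tab:** arm end at (370,320). In the scene crop the upright tab is at (327,100). This is the one to push.
- **Tweezers:** (440,410). A bystander.
- **Green/turquoise cans:** (320,58), (428,68), (618,125). Decoys.

Next I measure the feeder pose.

```bash
cat >> h.py <<'E'
def tc(u,v): return (190+(u+.5)/4-.5,105+(v+.5)/4-.5)
def sc(u,v): return (140+(u+.5)/3.33-.5,165+(v+.5)/3.33-.5)
E
python3 - <<'E'
from h import *
np.set_printoptions(precision=4,suppress=True)
t=load('t0');s=load('s0')
L=onz(t,*tc(16,228),.008);R=onz(t,*tc(740,391),.008)
L2=onz(s,*sc(533,487),.008);B2=onz(s,*sc(400,592),.008);A2=onz(s,*sc(22,123),.008)
print(L,R,np.linalg.norm(L-R)); print('scene nearL farL farR',L2,B2,A2,np.linalg.norm(A2-B2),np.linalg.norm(L2-B2))
ey=(L-R)[:2];ey/=np.linalg.norm(ey);ex=np.array([ey[1],-ey[0]])
print('yaw',np.arctan2(ex[1],ex[0]))
O=(L+R)[:2]/2+.065*ex
e2=(B2-A2)[:2];e2/=np.linalg.norm(e2);x2=np.array([e2[1],-e2[0]]);print('yaw2',np.arctan2(x2[1],x2[0]),'O2',(A2+B2)[:2]/2-.065*x2)
print('O',O)
def loc(p): d=np.array(p[:2])-O;return np.array([d@ex,d@ey,p[2]])
print('gate tab', loc(onz(t,*tc(282,237),.144)), 'full tab',loc(onz(t,*tc(492,300),.081)))
print('tab scene',loc(onz(s,*sc(345,205),.144)))
print('tri gatetab',(lambda r:(loc(r[0]),r[1]))(tri(t,tc(282,237),s,sc(345,205))))
print('shutter top scene',loc(onz(s,*sc(327,82),.188)))
print('shutter top in top view',loc(onz(t,*tc(370,330),.188)),loc(onz(t,*tc(370,330),.148)))
for n,p in dict(shut=(-.096,0,.188),sf=(-.096,0,.148),gt=(-.056,.0919,.144)).items():
  w=np.r_[O+p[0]*ex+p[1]*ey,p[2]];print(n,w,(proj(t,w)-[190,105])*4,(proj(s,w)-[140,165])*3.33)
for n,p,z in(('reel',tc(70,330),.04),('jar',tc(622,470),.045),('board',tc(243,372),.015),('twz1',tc(455,345),.005),('twz2',tc(440,480),.005)): print(n,onz(t,*p,z),loc(onz(t,*p,z)))
E
```

```text
[0.6854 0.2112 0.008 ] [ 0.5645 -0.3583  0.008 ] 0.582221137946015
scene nearL farL farR [0.6896 0.2142 0.008 ] [0.8122 0.1862 0.008 ] [ 0.6896 -0.3789  0.008 ] 0.5782396412830154 0.12579515965797675
yaw -0.20924046341992644
yaw2 -0.213723482859746 O2 [ 0.6874 -0.0826]
O [ 0.6886 -0.0871]
gate tab [-0.0528  0.0807  0.144 ] full tab [-0.0518 -0.0806  0.081 ]
tab scene [-0.0555  0.0821  0.144 ]
tri gatetab (array([-0.0541,  0.0817,  0.1449]), np.float64(0.002917441541420221))
shutter top scene [-0.0987  0.0055  0.188 ]
shutter top in top view [-0.1114  0.0066  0.188 ] [-0.1049  0.0053  0.148 ]
shut [ 0.5947 -0.0671  0.188 ] [382.7622 308.9412] [318.8115  78.5468]
sf [ 0.5947 -0.0671  0.148 ] [378.6011 317.9797] [322.1005 113.4489]
gt [0.6529 0.0145 0.144 ] [264.1942 236.4061] [352.261  211.3265]
reel [0.5999 0.1628 0.04  ] [-0.1387  0.226   0.04  ]
jar [ 0.4986 -0.2578  0.045 ] [-0.1504 -0.2064  0.045 ]
board [0.5726 0.0299 0.015 ] [-0.1377  0.0904  0.015 ]
twz1 [ 0.5978 -0.1361  0.005 ] [-0.0786 -0.0668  0.005 ]
twz2 [ 0.4917 -0.1244  0.005 ] [-0.1849 -0.0774  0.005 ]
```

Feeder pose: origin about (0.689, -0.084), yaw about -0.211. The gate tab triangulates at 145 mm height against 144 expected. First move: close the fingers and go high above the empty-side tab, with the closing axis along the feeder's x.

Request:
{"op": "move_arm", "data": {
  "plan": [
    {"tz": -6},
    {"tx": 61.2, "ty": -47, "tz": -8, "az": -1.0245},
    {"tx": 61.2, "ty": -47, "tz": -8, "az": -1.0245},
    {"tx": 61.2, "ty": -47, "tz": -8, "az": -1.0245},
    {"tx": 61.2, "ty": -47, "tz": -8, "az": -1.0245},
    {"tx": 61.2, "ty": -47, "tz": -8, "az": -1.0245},
    {"tx": 61.2, "ty": -47, "tz": -8, "az": -1.0245},
    {"tx": 61.2, "ty": -47, "tz": -8, "az": -1.0245},
    {"tx": 61.2, "ty": -47, "tz": -8, "az": -1.0245},
    {"tx": 61.2, "ty": -47, "tz": -8, "az": -1.0245},
    {"tx": 61.2, "ty": -47, "tz": -8, "az": -1.0245},
    {"tx": 61.2, "ty": -47, "tz": -8, "az": -1.0245},
    {"tx": 61.2, "ty": -47, "tz": -8, "az": -1.0245},
    {"tx": 61.2, "ty": -47, "tz": -8, "az": -1.0245},
    {"tx": 61.2, "ty": -47, "tz": -8, "az": -1.0245},
    {"tx": 61.2, "ty": -47, "tz": -8, "az": -1.0245},
    {"tx": 61.2, "ty": -47, "tz": -8, "az": -1.0245},
    {"tx": 61.2, "ty": -47, "tz": -8, "az": -1.0245}
  ],
  "grip": 0
}}

```text
invalid input
```

Request:
{"op": "move_arm", "data": {
  "plan": [
    {"tx": 0, "ty": 0, "tz": -6, "ax": 0, "ay": 0, "az": 0}
  ],
  "grip": 0
}}

```text
time_s: 0.22
tool_pos: [0.2214, -0.6363, 0.2739]
eef_rot: [[0.944, 0.329, -0.003], [0.329, -0.944, 0.008], [0.0, -0.009, -1.0]]
force: [-0.4, -0.2, 1.3]
opening: 0.935
grip_force: 0.0
```

Request:
{"op": "move_arm", "data": {
  "plan": [
    {"tx": 61.2, "ty": -47, "tz": -2, "ax": 0, "ay": 0, "az": -1.0245},
    {"tx": 61.2, "ty": -47, "tz": -2, "ax": 0, "ay": 0, "az": -1.0245},
    {"tx": 61.2, "ty": -47, "tz": -2, "ax": 0, "ay": 0, "az": -1.0245},
    {"tx": 61.2, "ty": -47, "tz": -2, "ax": 0, "ay": 0, "az": -1.0245},
    {"tx": 61.2, "ty": -47, "tz": -2, "ax": 0, "ay": 0, "az": -1.0245},
    {"tx": 61.2, "ty": -47, "tz": -2, "ax": 0, "ay": 0, "az": -1.0245},
    {"tx": 61.2, "ty": -47, "tz": -2, "ax": 0, "ay": 0, "az": -1.0245},
    {"tx": 61.2, "ty": -47, "tz": -2, "ax": 0, "ay": 0, "az": -1.0245},
    {"tx": 61.2, "ty": -47, "tz": -2, "ax": 0, "ay": 0, "az": -1.0245},
    {"tx": 61.2, "ty": -47, "tz": -2, "ax": 0, "ay": 0, "az": -1.0245},
    {"tx": 61.2, "ty": -47, "tz": -2, "ax": 0, "ay": 0, "az": -1.0245},
    {"tx": 61.2, "ty": -47, "tz": -2, "ax": 0, "ay": 0, "az": -1.0245},
    {"tx": 61.2, "ty": -47, "tz": -2, "ax": 0, "ay": 0, "az": -1.0245},
    {"tx": 61.2, "ty": -47, "tz": -2, "ax": 0, "ay": 0, "az": -1.0245},
    {"tx": 61.2, "ty": -47, "tz": -2, "ax": 0, "ay": 0, "az": -1.0245},
    {"tx": 61.2, "ty": -47, "tz": -2, "ax": 0, "ay": 0, "az": -1.0245},
    {"tx": 61.2, "ty": -47, "tz": -2, "ax": 0, "ay": 0, "az": -1.0245},
    {"tx": 61.2, "ty": -47, "tz": -2, "ax": 0, "ay": 0, "az": -1.0245}
  ],
  "grip": 0
}}

```text
time_s: 2.48
tool_pos: [0.6452, 0.007, 0.2988]
eef_rot: [[0.211, 0.978, 0.0], [0.978, -0.211, -0.0], [0.0, 0.0, -1.0]]
force: [0.8, 0.1, 0.1]
opening: 0.008
grip_force: 0.0
```

The tool axes now match the feeder: tx is feeder +y, ty is feeder +x, tz is down. A close check from the wrist camera comes next.

```bash
python3 - <<'E'
from h import *
f=snap('wrist','w1');np.set_printoptions(precision=3,suppress=True)
print(f['world_from_camera'])
for p in([.6452,.007,.144],[.6505,.0042,.144],[.5964,-.0637,.188]):print(proj(f,p))
E
```

```text
[[ 0.978  0.201  0.057  0.661]
 [-0.209  0.942  0.261  0.08 ]
 [-0.001 -0.268  0.964  0.463]
 [ 0.     0.     0.     1.   ]]
[257.802 171.721]
[263.626 173.326]
[222.162 266.107]
```

View pics/w1.png

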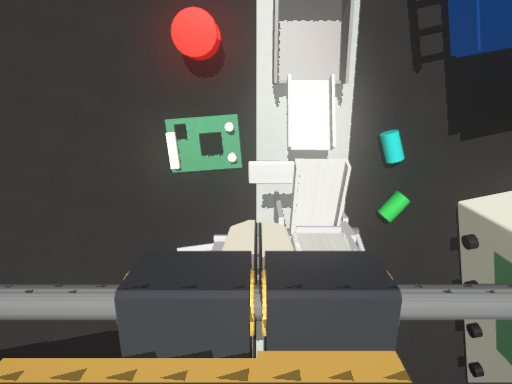

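The tab is at (248–294, 161–184), centre about (271,172). That is in line along y and about 10 px (10 mm) further in +x than the tool line at (258,172). I shift 7 mm and press down gradually.

Request:
{"op": "move_arm", "data": {
  "plan": [
    {"tx": 0, "ty": 0.7, "tz": 5, "ax": 0, "ay": 0, "az": 0},
    {"tx": 0, "ty": 0.7, "tz": 10, "ax": 0, "ay": 0, "az": 0},
    {"tx": 0, "ty": 0.7, "tz": 13.5, "ax": 0, "ay": 0, "az": 0},
    {"tx": 0, "ty": 0.7, "tz": 14.5, "ax": 0, "ay": 0, "az": 0},
    {"tx": 0.1, "ty": 0.7, "tz": 15.5, "ax": 0, "ay": 0, "az": 0},
    {"tx": 0.2, "ty": 0.7, "tz": 16.5, "ax": 0, "ay": 0, "az": 0},
    {"tx": 0.3, "ty": 0.7, "tz": 17.5, "ax": 0, "ay": 0, "az": 0},
    {"tx": 0.3, "ty": 0.7, "tz": 18.5, "ax": 0, "ay": 0, "az": 0},
    {"tx": 0.3, "ty": 0.7, "tz": 19.5, "ax": 0, "ay": 0, "az": 0},
    {"tx": 0.2, "ty": 0.7, "tz": 20.5, "ax": 0, "ay": 0, "az": 0},
    {"tx": 0.1, "ty": 0.7, "tz": 21.2, "ax": 0, "ay": 0, "az": 0},
    {"tx": 0, "ty": 0.7, "tz": 21.6, "ax": 0, "ay": 0, "az": 0},
    {"tx": 0, "ty": 0.7, "tz": 21.6, "ax": 0, "ay": 0, "az": 0},
    {"tx": 0, "ty": 0.7, "tz": 21.6, "ax": 0, "ay": 0, "az": 0},
    {"tx": 0, "ty": 0.7, "tz": 21.6, "ax": 0, "ay": 0, "az": 0}
  ]
}}

```text
time_s: 4.4
tool_pos: [0.6523, 0.0062, 0.0833]
eef_rot: [[0.21, 0.978, 0.0], [0.978, -0.21, 0.0], [0.001, 0.0, -1.0]]
force: [-3.3, 2.3, 5.6]
opening: 0.007
grip_force: 2.7
```

Request:
{"op": "move_arm", "data": {
  "plan": [
    {"tx": 0, "ty": 0, "tz": -5, "ax": 0, "ay": 0, "az": 0},
    {"tx": 0, "ty": 0, "tz": -11, "ax": 0, "ay": 0, "az": 0},
    {"tx": 0, "ty": 0, "tz": -17, "ax": 0, "ay": 0, "az": 0},
    {"tx": 0, "ty": 0, "tz": -21.6, "ax": 0, "ay": 0, "az": 0},
    {"tx": 0, "ty": 0, "tz": -21.6, "ax": 0, "ay": 0, "az": 0},
    {"tx": 0, "ty": 0, "tz": -21.6, "ax": 0, "ay": 0, "az": 0}
  ]
}}

```text
time_s: 5.15
tool_pos: [0.6521, 0.0059, 0.2978]
eef_rot: [[0.21, 0.978, -0.001], [0.978, -0.21, -0.0], [-0.0, -0.001, -1.0]]
force: [-0.4, -0.7, 0.2]
opening: 0.005
grip_force: 0.0
```

```bash
python3 - <<'E'
from h import *
f=snap('scene','s1');g=snap('wrist','w2')
A=f['frame'][150:330,140:320];B=g['frame'][60:260,150:450]
i=np.vstack([cv2.resize(A,(400,400)),]);j=cv2.resize(B,(400,400))
cv2.imwrite('pics/c1.png',cv2.cvtColor(np.hstack([i,j]),cv2.COLOR_RGB2BGR))
E
```

```text
(no output)
```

View pics/c1.png

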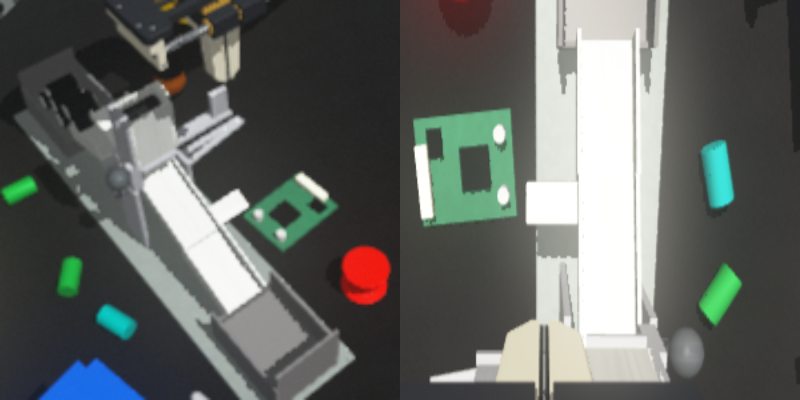

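The gate is over: its trough now lines up with the empty chute and the tab is low. The shutter tab hasn't moved (scene about (238,191)). Next, go behind the shutter tab on the full-tray side and descend.

Request:
{"op": "move_arm", "data": {
  "plan": [
    {"tx": -6, "ty": -2, "tz": 0, "ax": 0, "ay": 0, "az": 0},
    {"tx": -11, "ty": -4.2, "tz": 0, "ax": 0, "ay": 0, "az": 0},
    {"tx": -12.5, "ty": -4.2, "tz": 0, "ax": 0, "ay": 0, "az": 0},
    {"tx": -12.5, "ty": -4.2, "tz": 0, "ax": 0, "ay": 0, "az": 0},
    {"tx": -12.5, "ty": -4.2, "tz": 4, "ax": 0, "ay": 0, "az": 0},
    {"tx": -12.5, "ty": -4.2, "tz": 8, "ax": 0, "ay": 0, "az": 0},
    {"tx": -12.5, "ty": -4.2, "tz": 11.5, "ax": 0, "ay": 0, "az": 0},
    {"tx": -12.5, "ty": -4.2, "tz": 13.2, "ax": 0, "ay": 0, "az": 0},
    {"tx": -12.5, "ty": -4.2, "tz": 13.2, "ax": 0, "ay": 0, "az": 0},
    {"tx": -12.5, "ty": -4.2, "tz": 13.2, "ax": 0, "ay": 0, "az": 0}
  ]
}}

```text
time_s: 6.5
tool_pos: [0.5856, -0.1072, 0.1681]
eef_rot: [[0.21, 0.978, 0.002], [0.978, -0.21, -0.0], [0.0, 0.002, -1.0]]
force: [0.6, -0.2, 0.6]
opening: 0.005
grip_force: 0.0
```

```bash
python3 - <<'E'
from h import *
f=snap('scene','s2');g=snap('top','t2')
A=f['frame'][140:260,160:280];B=g['frame'][105:225,240:360]
cv2.imwrite('pics/c2.png',cv2.cvtColor(np.hstack([cv2.resize(A,(400,400)),cv2.resize(B,(400,400))]),cv2.COLOR_RGB2BGR))
E
```

```text
(no output)
```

View pics/c2.png

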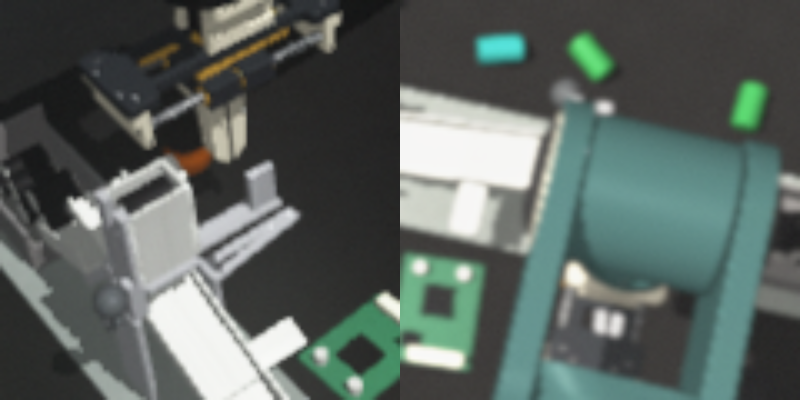

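The fingertips (230,155 in the crop) are behind the shutter tab (262,182) on the full-tray side, overlapping it by about 20 mm in height. Now push.

Request:
{"op": "move_arm", "data": {
  "plan": [
    {"tx": 1, "ty": 0, "tz": 0.3, "ax": 0, "ay": 0, "az": 0},
    {"tx": 2, "ty": 0, "tz": 0.3, "ax": 0, "ay": 0, "az": 0},
    {"tx": 2.8, "ty": 0, "tz": 0.3, "ax": 0, "ay": 0, "az": 0},
    {"tx": 3.4, "ty": 0, "tz": 0.3, "ax": 0, "ay": 0, "az": 0},
    {"tx": 4, "ty": 0, "tz": 0.3, "ax": 0, "ay": 0, "az": 0},
    {"tx": 4.6, "ty": 0, "tz": 0.3, "ax": 0, "ay": 0, "az": 0},
    {"tx": 5.2, "ty": 0, "tz": 0.3, "ax": 0, "ay": 0, "az": 0},
    {"tx": 5.8, "ty": 0, "tz": 0.3, "ax": 0, "ay": 0, "az": 0},
    {"tx": 6.4, "ty": 0, "tz": 0.3, "ax": 0, "ay": 0, "az": 0},
    {"tx": 7, "ty": 0, "tz": 0.3, "ax": 0, "ay": 0, "az": 0},
    {"tx": 7.4, "ty": 0, "tz": 0.3, "ax": 0, "ay": 0, "az": 0},
    {"tx": 7.7, "ty": 0, "tz": 0.3, "ax": 0, "ay": 0, "az": 0},
    {"tx": 7.7, "ty": 0, "tz": 0.3, "ax": 0, "ay": 0, "az": 0}
  ]
}}

```text
time_s: 8.22
tool_pos: [0.6008, -0.0334, 0.1637]
eef_rot: [[0.211, 0.978, -0.001], [0.978, -0.211, -0.003], [-0.003, -0.0, -1.0]]
force: [-2.9, -11.6, 1.6]
opening: 0.008
grip_force: 6.4
```

The force rose to about 12 N, so the shutter is at its stop. I back off, go up and look.

Request:
{"op": "move_arm", "data": {
  "plan": [
    {"tx": -1.5, "ty": 0, "tz": 0, "ax": 0, "ay": 0, "az": 0},
    {"tx": -3, "ty": 0, "tz": 0, "ax": 0, "ay": 0, "az": 0},
    {"tx": -3, "ty": 0, "tz": -5, "ax": 0, "ay": 0, "az": 0},
    {"tx": -3, "ty": 0, "tz": -11, "ax": 0, "ay": 0, "az": 0},
    {"tx": -5, "ty": -6, "tz": -15, "ax": 0, "ay": 0, "az": 0},
    {"tx": -9, "ty": -11, "tz": -15, "ax": 0, "ay": 0, "az": 0},
    {"tx": -12, "ty": -15, "tz": -15, "ax": 0, "ay": 0, "az": 0},
    {"tx": -12, "ty": -15, "tz": -15, "ax": 0, "ay": 0, "az": 0},
    {"tx": -12, "ty": -15, "tz": -15, "ax": 0, "ay": 0, "az": 0}
  ]
}}

```text
time_s: 9.35
tool_pos: [0.4293, -0.1183, 0.3138]
eef_rot: [[0.211, 0.978, 0.001], [0.978, -0.211, 0.0], [0.0, 0.001, -1.0]]
force: [-0.1, -0.2, -0.1]
opening: 0.005
grip_force: 0.0
```

```bash
python3 - <<'E'
from h import *
f=snap('scene','s3');g=snap('top','t3')
A=f['frame'][165:345,140:320];B=g['frame'][105:245,190:390]
cv2.imwrite('pics/c3.png',cv2.cvtColor(np.hstack([cv2.resize(A,(400,400)),cv2.resize(B,(400,280)) if 0 else cv2.copyMakeBorder(cv2.resize(B,(400,280)),0,120,0,0,0)]),cv2.COLOR_RGB2BGR))
E
```

```text
(no output)
```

View pics/c3.png

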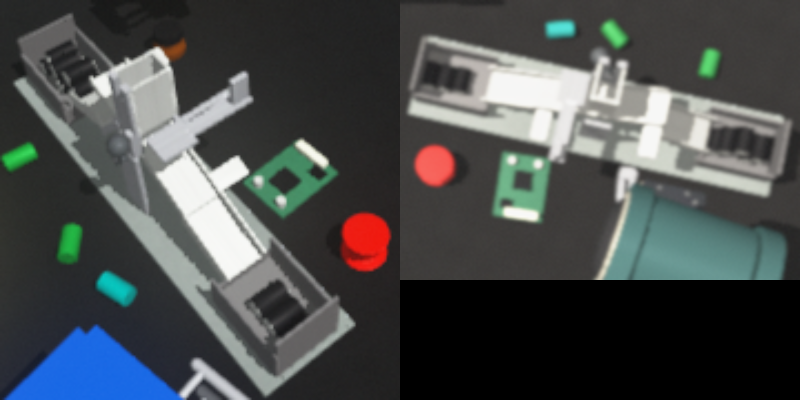

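The magazine is empty and three cans lie in the empty tray (scene crop (277,305), top crop (447,78)). The gate is over, the shutter is open, and the gripper is clear. I let it settle and hand in.

Request:
{"op": "move_arm", "data": {
  "plan": [
    {"tx": 0, "ty": 0, "tz": 0, "ax": 0, "ay": 0, "az": 0},
    {"tx": 0, "ty": 0, "tz": 0, "ax": 0, "ay": 0, "az": 0},
    {"tx": 0, "ty": 0, "tz": 0, "ax": 0, "ay": 0, "az": 0},
    {"tx": 0, "ty": 0, "tz": 0, "ax": 0, "ay": 0, "az": 0},
    {"tx": 0, "ty": 0, "tz": 0, "ax": 0, "ay": 0, "az": 0},
    {"tx": 0, "ty": 0, "tz": 0, "ax": 0, "ay": 0, "az": 0},
    {"tx": 0, "ty": 0, "tz": 0, "ax": 0, "ay": 0, "az": 0},
    {"tx": 0, "ty": 0, "tz": 0, "ax": 0, "ay": 0, "az": 0}
  ]
}}

```text
time_s: 10.45
tool_pos: [0.4292, -0.118, 0.3137]
eef_rot: [[0.21, 0.978, 0.0], [0.978, -0.21, -0.0], [-0.0, 0.0, -1.0]]
force: [1.1, 0.4, 0.4]
opening: 0.004
grip_force: 0.0
```

```bash
python3 -c "
from cell import bot
print(bot.job_done())"
```

```text
the job is handed in; nothing more can be done
None
```

The job is handed in at about 10.5 s on the robot's clock: the gate is rocked over, the shutter is open to its stop, all three capacitors lie in the empty tray and the gripper is clear, going by the last pictures; the hand-in gave no verdict.

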